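Set the spring length gauge at a cigar roller's bench

ROBOT

A 7-joint arm with a two-finger parallel gripper is mounted at the origin on the work surface. World frame = base frame: x ahead of the robot, y to its left, z up, the work surface at z = 0. Lengths are in m, angles in rad, forces in N, time in s.
With the tool pointing down it reaches from about 0.425 to 0.875 m from the base axis. Payload 4.7 kg.
Tool frame: the origin (TCP) lies at the very end of the fingers, on their centre line; the grasp point (between the pads) lies 19 mm behind it; z points along the fingers, y is the line along which they close (so a half turn about z gives the same grasp; the last joint's range is limited). The gripper opens to 87 mm and grips with 3 to 60 N. Pads are 19 mm wide; open, the fingers measure 117 mm over their backs; the gripper's body (75 mm by 190 mm) begins 51 mm behind the grasp point.
Start: joints at [-1.233, 0.321, -0.07, 1.45, 0.023, 1.371, -0.057], TCP at [0.207, 0.616, 0.223] pointing down, gripper open.
Joint ranges: [-2.86, 2.86], [-0.3, 2.09], [-1.38, 1.24], [0.06, 2.45], [-1.56, 4.7], [0.09, 2.05], [-2.69, 2.69]. Speed limits (rad/s): [2.57, 2.57, 3.14, 3.14, 3.14, 3.14, 3.14].

INTERFACE

Orientations are given as a unit quaternion [x, y, z, w].
In Python, from bench import manip, imaging gives the robot as it stands.
- The arm moves only by the shell command python3 -m pendant 'ROWS' [FORCE]. ROWS is JSON, a list of rows, each an object of numbers: "dx", "dy", "dz": the shift along the world's x, y, z in units of 8 cm (1.0 is 8 cm); "ax", "ay", "az": the turn, a rotation vector about the world's x, y, z in units of pi rad (1.0 is pi rad); "grip": the closure, from 0 (fully open) to 1 (shut). In form: [{"dx": .., "dy": .., "dz": .., "ax": .., "ay": .., "az": .., "grip": ..}, ...]. A call has 1 to 8 rows; each row is the pose to reach, as a shift and turn from the pose commanded when the call began, turning the shorter way round; what a row does not reach only later rows make up. A row lasts 1/12 s, in which the tool goes at most 41.7 mm and 7.16 degrees, less where a joint would pass 70% of its speed; a pose out of reach is approached as far as the arm can. A call with a number of a shift or a turn outside -1 to 1 is refused whole. A call with a gripper value outside its range is refused whole. The fingers move at their own pace and stop on an object; FORCE is the grip in N (left out, the last holds). Time passes only in rows, so rows that repeat a pose let the fingers close. It gives the time, the measured TCP pose, the force, the opening and the grip force at its end, in the units of the state.
- manip.get_obs(): the state, without advancing time (a new reading comes with each control period).
- imaging.capture(name): name is "scene" or "top" or "wrist"; returns (picture, depth): 420x560x3 uint8, red, green, blue; 420x560 float32, m along the optical axis (not along the pixel's ray), 0 where there is no reading.
- imaging.camera_model(name): a dict with "K" (3x3 intrinsics, pixels), "k1" (the pictures are not rectified: a ray, as slopes to the right and down, at radius r is drawn at 1 + k1 r^2 times it, then the intrinsics apply), "R" (3x3) and "t" (3): a world point X has camera coordinates R X + t; the wrist camera has in their place "tool_from_camera" (4x4, takes a point from camera to tool coordinates, whose origin is the TCP and whose axes are the flange's). Camera axes: x right, y down, z forward; pixel columns grow to the right and rows downward; lengths in m; the calibration is good to about 2 mm. A picture is of the moment at which its call begins: read the wrist's pose just before it. camera_model takes no time and is no camera call.
- manip.close_job(): hands the job in; it is judged then, once.
The state is a dict: "time": time; "joints": joint angles; "qd": joint speeds; "joint_efforts": joint torques, N m; "position": TCP position; "tcp_rot": TCP orientation; "ft_force": force on the tool from outside, world axes, zero at the start; "torque": the same for the moment, N m; "grip_width": finger opening in m; "grasp_force": force on a finger pad.
Only numpy, scipy, OpenCV 4.12 (cv2) and the standard library are available. Lean on these libraries where they do the work, as an engineer would, in place of code of your own. Each camera call takes 0.05 s, during which the arm holds its last target. There are 200 camera calls.

TASK

Set the sprung length gauge for the next batch: stand its steel anchor plate fully down in the slot of the wooden bench holder and let go of it, then take it by the upright pull tab and draw the slide out until the rider it pushes along is level with the pointer, no farther because the rider stays where it is pushed. Ease the slide gently back in without letting it snap, and leave the gauge in the holder with the rider still level with the pointer and the other things on the bench where they are.

Things in the scene. Friction and masses are not known exactly. Their poses are not given: they have to be found in the camera images.
- gauge: Loose length gauge, 0.3 to 0.5 kg in all, lying flat on its underside. +x runs along it from anchor plate to pull tab (the pull direction), z up. Origin: underside, mid anchor plate. Anchor plate: upright flat steel plate across the rear end, 6 mm thick (x), 66 mm wide (y), 45 mm tall, lower edge level with the underside. Bar: dark wood, x 3 to 123 mm, 32 mm wide, 22 mm tall; black strip on top.
- gauge_grip (a point): Point to take the gauge by, close to its centre of mass: middle of the wooden bar, 70 mm along +x from the gauge's origin and 11 mm up; grasp across the 32 mm width. It has the gauge's axes.
- slot (a point): Centre of the holder's slot at bench level (z 0); +x = pull direction, z up. Fixed wooden holder, 54 x 90 x 45 mm tall; vertical slot, open above and down to the bench, 10 (x) x 70 mm (y). On its +x side two cheeks, 22 mm deep, leave a 40 mm gap for the gauge's bar. Seated: gauge origin and axes match this point's. Enters from straight above, 2 mm play each way; a pull takes up the play first.
- slide (a joint): How far the slide is drawn out, m: 0 home, 0.072 fully out. Spring return: about 2.8 N to start it, rising 0.8 N per 10 mm. Let go when drawn out far it snaps back; let go within 5 mm of home it returns softly. While drawn it pushes the rider along, never pulls it back.
- slide_tab (a point): Middle of the pull tab's gripping part, 44 mm above the gauge's underside. Upright brass plate on the end of the slide's rod: 12 mm thick (x), 32 mm wide (y), from 6 to 58 mm high, centred 162 mm from the gauge's origin along +x when home, 39 mm beyond the bar's end. The 8 mm rod joins it at 12 mm height: grasp across the 12 mm from above, fingertips above 20 mm. Gauge axes.
- dog_front (a point): Point on the slide, 2 mm ahead (+x) of the front face of the small dark steel block that stands in the black strip and pushes the rider. While it pushes, the rider's centre line is level with this point. Gauge axes.
- rider (a joint): Place of the rider along the gauge, m, on the same scale as joint slide: while it is pushed the two are equal. It starts 0 to 0.010 and stays where it is pushed.
- rider_mark (a point): Centre line of the rider: a steel crossbar 4 mm thick (x), 17 mm wide (y), on top of the gauge's bar just ahead of that block; 37 mm from the gauge's origin along +x when joint rider is 0. Gauge axes.
- pointer (a joint): Place of the pointer along the gauge, m, same scale: the rider is level with the pointer when joint rider equals joint pointer. Clamped; differs from case to case, 0.030 to 0.060.
- pointer_tip (a point): Tip of the pointer: a small brass diamond, 10 mm long, at the +y edge of the bar's top, its point towards the black strip. 37 mm + joint pointer from the gauge's origin along x. Gauge axes.
- chaveta: Loose crescent knife, flat, 150 x 67 x 4 mm, bystander; origin on its underside at the joint of blade and spine.
- cup: Loose frosted cup, 84 mm across, 110 mm tall, bystander; origin centre of underside.
- glue_jar: Loose amber jar, 60 mm across, 70 mm tall, bystander; origin centre of underside.
- coin_bowl: Loose glass bowl, 120 mm across, 50 mm tall, bystander; origin centre of underside.
- brush: Loose brush, 170 mm long, lying, bystander; origin centre of underside.
- mould: Loose wooden cigar mould with ridges, 120 x 200 x 34 mm, bystander; origin centre of underside.
There are look-alikes about, which are no part of the job. Of the things that look like the gauge, the middle-sized one is meant.

How it is judged:
On the way, in this order (a step that is already met when the one before it is completed fails the run):
1. the gauge stands fully down in the holder's slot and is let go (x of gauge in the frame of slot between -0.004 and 0.004 m and y of gauge in the frame of slot between -0.005 and 0.005 m and z of gauge in the frame of slot below 0.005 m and angle between the x axis of gauge and the x axis of slot, either way round below 0.14 rad and angle between gauge's own z axis and vertical below 0.1 rad and contact force between the fingers and gauge below 0.1 N), for 0.2 s.
2. with the gauge seated, the slide is drawn out and its rider is level with the pointer (within 4 mm) (x of gauge in the frame of slot between -0.004 and 0.004 m and y of gauge in the frame of slot between -0.005 and 0.005 m and z of gauge in the frame of slot below 0.005 m and angle between the x axis of gauge and the x axis of slot, either way round below 0.14 rad and angle between gauge's own z axis and vertical below 0.1 rad and x of rider_mark in the frame of pointer_tip between -0.004 and 0.004 m and x of dog_front in the frame of pointer_tip above -0.006 m), for 0.2 s.
At the end, for the whole second after the job is handed in: The gauge is at rest, released, fully down in the holder's slot: its origin within 4 mm (x), 5 mm (y) and 5 mm (height) of site slot, lined up within 0.14 rad and upright within 0.1 rad; the slide is home (within 4 mm); the rider's centre line is within 4 mm of the pointer's tip (all of step 1 and x of rider_mark in the frame of pointer_tip between -0.004 and 0.004 m and value of joint slide below 0.004 m and linear speed of gauge below 0.02 m/s and velocity of joint slide between -0.01 and 0.01 m/s); the robot touches nothing.
It fails at once if the slide snaps back (faster than 0.6 m/s) (velocity of joint slide below -0.6 m/s).
It fails at once if a bystander is moved more than 30 mm (crescent knife, white cup, glue jar, glass bowl, brush, cigar mould) (distance of any of chaveta, cup, glue_jar, coin_bowl, brush, mould from where it was at the start of the episode above 0.03 m).
It also fails if it takes over 61 s, if anything falls off the work surface, if the arm or the gripper's body presses on something with over 40 N, if the wrist force passes 120 N, or if a joint passes its speed limit or range.

## Working session

There is one attempt and no reset: what is moved stays moved. The work goes in short steps, Python scripts to look and compute and a shell command to move; the robot and the scene stay as the last step left them, time stands still between calls to the robot, and variables do not carry over. Pictures are saved under pics/ and viewed, at most 10 in all, crops included, and the job is handed in when it is done.

```bash
ls; mkdir -p pics
cat > h.py <<'E'
import numpy as np, cv2
from scipy.spatial.transform import Rotation as Rot
from bench import manip, imaging
def snap(name):
    o=manip.get_obs(); rgb,d=imaging.capture(name); m=imaging.camera_model(name)
    if name=="wrist":
        T=np.eye(4); T[:3,:3]=Rot.from_quat(o["tcp_rot"]).as_matrix(); T[:3,3]=o["position"]
        T=T@np.array(m["tool_from_camera"]); R=T[:3,:3].T; t=-R@T[:3,3]
    else: R,t=np.array(m["R"]),np.array(m["t"])
    np.savez(f"{name}.npz",rgb=rgb,d=d,R=R,t=t,K=np.array(m["K"]),k1=m["k1"])
    return rgb,d
def load(name): return dict(np.load(f"{name}.npz"))
def rays(c,uv):
    uv=np.atleast_2d(np.array(uv,float)); K=c["K"]
    p=np.c_[(uv[:,0]-K[0,2])/K[0,0],(uv[:,1]-K[1,2])/K[1,1]]; q=p.copy()
    for _ in range(10): q=p/(1+c["k1"]*(q**2).sum(1,keepdims=True))
    return np.c_[q,np.ones(len(q))]
def at_z(c,uv,z):   # intersect with world height z
    r=rays(c,uv)@c["R"]; o=-c["R"].T@c["t"]
    return o+r*((z-o[2])/r[:,2])[:,None]
def cloud(c):
    h,w=c["d"].shape; u,v=np.meshgrid(np.arange(w),np.arange(h))
    r=rays(c,np.c_[u.ravel(),v.ravel()])*c["d"].reshape(-1,1)
    return ((r-c["t"])@c["R"]).reshape(h,w,3)
def proj(c,X):
    x=np.atleast_2d(X)@c["R"].T+c["t"]; q=x[:,:2]/x[:,2:]; q=q*(1+c["k1"]*(q**2).sum(1,keepdims=True))
    return q*[c["K"][0,0],c["K"][1,1]]+c["K"][:2,2]
E
python3 - <<'E'
from h import *
for n in("top","scene"):
    rgb,d=snap(n); cv2.imwrite(f"pics/{n}0.png",cv2.resize(rgb[:,:,::-1],(800,600)))
print(manip.get_obs())
c=load("top");print(-c["R"].T@c["t"],c["K"])
E
```

```text
pics
{'time': 0.1, 'joints': array([-1.23290728,  0.32172346, -0.07008409,  1.45157045,  0.02257471,
        1.37080556, -0.05691378]), 'qd': array([-1.62177824e-04, -1.99520192e-03, -1.58752245e-05, -3.54386423e-03,
        4.20355212e-04, -4.57554090e-04,  1.25511996e-03]), 'joint_efforts': array([-3.88164135e-04, -4.92574489e+01, -4.05882485e-01, -3.13397813e+01,
       -6.40984462e-02,  3.95200134e-02,  9.89883733e-05]), 'position': array([0.20668165, 0.61573092, 0.22157862]), 'tcp_rot': array([ 1.61183837e-01,  9.86924025e-01, -8.53864782e-04, -1.03774816e-04]), 'ft_force': array([ 1.25912275, -0.07937567, -0.0645171 ]), 'torque': array([0.05369422, 0.04866491, 0.01242436]), 'grasp_force': 0.0, 'grip_width': 0.08696541033367085}
[ 0.34156489 -0.01580909  1.18459967] [[386.10062161   0.         281.16253436]
 [  0.         386.10062161 210.96129354]
 [  0.           0.           1.        ]]
```

View pics/top0.png

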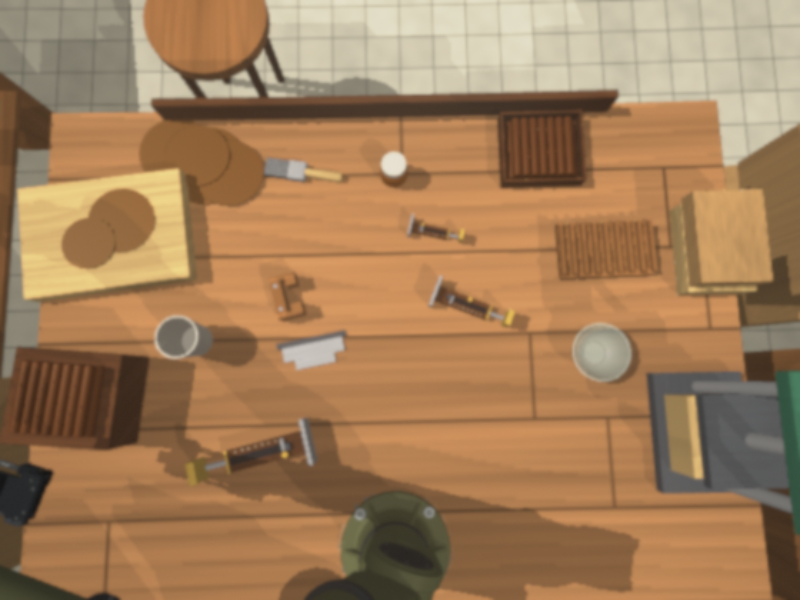

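View pics/scene0.png

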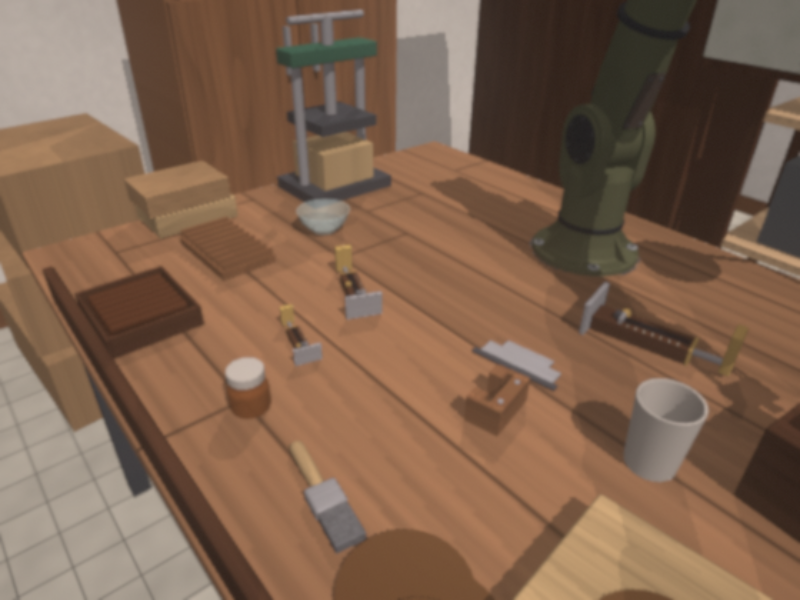

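The top view shows three gauges: small (435,230), middle (470,300) and large (255,455). The holder is at (288,297), its cheeks towards image right. I'll measure the middle gauge and the holder from depth.

Run:
```python
from h import *
c=load("top"); P=cloud(c)
def reg(name,u0,u1,v0,v1,zl,zh):
    s=P[int(v0*.7):int(v1*.7),int(u0*.7):int(u1*.7)].reshape(-1,3)
    q=s[(s[:,2]>zl)&(s[:,2]<zh)]
    r=cv2.minAreaRect(q[:,:2].astype(np.float32)*1000)
    print(name,len(q),q.min(0).round(3),q.max(0).round(3),"rect",np.round(r[0]),np.round(r[1]),round(r[2],1)); return q
reg("table",340,400,220,260,-.1,.2)
reg("gauge all",422,530,268,335,.008,.09)
a=reg("plate",422,450,268,315,.034,.09); reg("tab",490,530,300,335,.035,.09)
reg("holder",260,320,262,330,.03,.09)
print(manip.get_obs()["position"])
m=imaging.camera_model("wrist"); print(np.round(m["tool_from_camera"],3), m["K"])
for k,b in dict(knife=(272,355,325,378),jar=(375,412,145,190),bowl=(565,640,315,390),small=(400,480,205,250)).items(): reg(k,*b,.003,.2)
```

```text
table 1200 [ 0.598 -0.022 -0.008] [0.689 0.111 0.007] rect [643.  45.] [133.  89.] 88.8
gauge all 582 [ 0.444 -0.256  0.008] [ 0.553 -0.082  0.061] rect [ 491. -173.] [170.  66.] 68.1
plate 42 [ 0.492 -0.11   0.041] [ 0.553 -0.084  0.048] rect [522. -97.] [ 6. 64.] 67.8
tab 56 [ 0.444 -0.256  0.04 ] [ 0.475 -0.235  0.061] rect [ 460. -246.] [12. 32.] 68.2
holder 417 [0.468 0.181 0.031] [0.566 0.253 0.049] rect [518. 217.] [91. 55.] 14.0
[0.20668165 0.61573092 0.22157862]
[[-0.    -0.964 -0.266  0.072]
 [ 1.    -0.    -0.     0.   ]
 [ 0.    -0.266  0.964 -0.162]
 [ 0.     0.     0.     1.   ]] [[338.66016681   0.         277.40854627]
 [  0.         338.66016681 211.29036791]
 [  0.           0.           1.        ]]
knife 464 [0.349 0.082 0.003] [0.459 0.252 0.012] rect [404. 167.] [172. 106.] 88.6
jar 410 [ 0.756 -0.047  0.003] [0.859 0.029 0.076] rect [808. -10.] [103.  75.] 1.7
bowl 1228 [ 0.314 -0.528  0.003] [ 0.466 -0.372  0.054] rect [ 389. -450.] [155. 152.] 88.9
small 338 [ 0.617 -0.191  0.003] [ 0.716 -0.025  0.043] rect [ 667. -107.] [165.  99.] 88.9
```

Sizes match: the anchor plate to tab spacing is 161 mm and the holder is 91×55 mm. Gauge yaw is about -112.6°, with the grip point near (0.495, -0.162). Holder yaw is about -76°, centred near (0.518, 0.217). I'll move so the wrist camera sits over the holder.

```bash
python3 -m pendant '[{"dx":0.68,"dy":-0.98,"dz":0.06,"az":-0.053,"grip":0},{"dx":0.68,"dy":-0.98,"dz":0.06,"az":-0.053,"grip":0},{"dx":0.68,"dy":-0.98,"dz":0.06,"az":-0.053,"grip":0},{"dx":0.68,"dy":-0.98,"dz":0.06,"az":-0.053,"grip":0}]'
python3 -m pendant '[{"dx":0.68,"dy":-0.98,"dz":0.06,"az":-0.053,"grip":0},{"dx":0.68,"dy":-0.98,"dz":0.06,"az":-0.053,"grip":0},{"dx":0.68,"dy":-0.98,"dz":0.06,"az":-0.053,"grip":0},{"dx":0.68,"dy":-0.98,"dz":0.06,"az":-0.053,"grip":0}]'
python3 -m pendant '[{"dx":0.68,"dy":-0.98,"dz":0.06,"az":-0.053,"grip":0},{"dx":0.68,"dy":-0.98,"dz":0.06,"az":-0.053,"grip":0},{"dx":0.68,"dy":-0.98,"dz":0.06,"az":-0.053,"grip":0},{"dx":0.68,"dy":-0.98,"dz":0.06,"az":-0.053,"grip":0}]'
```

```text
$[0]: bad value
$[0]: bad value
$[0]: bad value
```

```bash
python3 -m pendant '[{"dx":0.68,"dy":-0.98,"dz":0.06,"ax":0,"ay":0,"az":-0.053,"grip":0},{"dx":0.68,"dy":-0.98,"dz":0.06,"ax":0,"ay":0,"az":-0.053,"grip":0},{"dx":0.68,"dy":-0.98,"dz":0.06,"ax":0,"ay":0,"az":-0.053,"grip":0},{"dx":0.68,"dy":-0.98,"dz":0.06,"ax":0,"ay":0,"az":-0.053,"grip":0}]'
```

```text
time: 0.43
position: [0.2658, 0.5341, 0.2277]
tcp_rot: [0.246, 0.969, -0.0, 0.001]
ft_force: [0.4, 0.3, 0.5]
grip_width: 0.0868
grasp_force: 0.0
```

```bash
python3 -m pendant '[{"dx":0.68,"dy":-0.98,"dz":0.06,"ax":0,"ay":0,"az":-0.053,"grip":0},{"dx":0.68,"dy":-0.98,"dz":0.06,"ax":0,"ay":0,"az":-0.053,"grip":0},{"dx":0.68,"dy":-0.98,"dz":0.06,"ax":0,"ay":0,"az":-0.053,"grip":0}]' | sed -n 2p
python3 -m pendant '[{"dx":0.68,"dy":-0.98,"dz":0.06,"ax":0,"ay":0,"az":-0.053,"grip":0},{"dx":0.68,"dy":-0.98,"dz":0.06,"ax":0,"ay":0,"az":-0.053,"grip":0},{"dx":0.68,"dy":-0.98,"dz":0.06,"ax":0,"ay":0,"az":-0.053,"grip":0}]' | sed -n 2p
python3 -m pendant '[{"dx":0.68,"dy":-0.98,"dz":0.06,"ax":0,"ay":0,"az":-0.053,"grip":0},{"dx":0.68,"dy":-0.98,"dz":0.06,"ax":0,"ay":0,"az":-0.053,"grip":0},{"dx":0.68,"dy":-0.98,"dz":0.06,"ax":0,"ay":0,"az":-0.053,"grip":0}]' | sed -n 2p
python3 -m pendant '[{"dx":0.68,"dy":-0.98,"dz":0.06,"ax":0,"ay":0,"az":-0.053,"grip":0},{"dx":0.68,"dy":-0.98,"dz":0.06,"ax":0,"ay":0,"az":-0.053,"grip":0},{"dx":0.68,"dy":-0.98,"dz":0.06,"ax":0,"ay":0,"az":-0.053,"grip":0}]' | sed -n 2p
python3 -m pendant '[{"dx":0.68,"dy":-0.98,"dz":0.06,"ax":0,"ay":0,"az":-0.053,"grip":0},{"dx":0.68,"dy":-0.98,"dz":0.06,"ax":0,"ay":0,"az":-0.053,"grip":0},{"dx":0.68,"dy":-0.98,"dz":0.06,"ax":0,"ay":0,"az":-0.053,"grip":0},{"dx":0.68,"dy":-0.98,"dz":0.06,"ax":0,"ay":0,"az":-0.053,"grip":0},{"dx":0.68,"dy":-0.98,"dz":0.06,"ax":0,"ay":0,"az":-0.053,"grip":0},{"dx":0.68,"dy":-0.98,"dz":0.06,"ax":0,"ay":0,"az":-0.053,"grip":0}]'
python3 - <<'E'
from h import *
rgb,d=snap("wrist"); cv2.imwrite("pics/w1.png",rgb[:,:,::-1])
c=load("wrist");P=cloud(c); s=P.reshape(-1,3)
q=s[(abs(s[:,2]-.045)<.006)&(np.hypot(s[:,0]-.518,s[:,1]-.217)<.07)]
r=cv2.minAreaRect(q[:,:2].astype(np.float32)*1000); print(len(q),r,np.median(q[:,2]))
print(proj(c,[[.518,.217,.045]]))
E
```

```text
position: [0.32, 0.4547, 0.2323]
position: [0.3744, 0.3757, 0.2373]
position: [0.4285, 0.297, 0.2422]
position: [0.4825, 0.2181, 0.2471]
time: 1.93
position: [0.5325, 0.148, 0.251]
tcp_rot: [0.613, 0.79, -0.0, -0.001]
ft_force: [0.5, -0.1, 0.7]
grip_width: 0.0866
grasp_force: 0.0
3154 ((517.5921630859375, 217.9580078125), (90.26942443847656, 53.89794921875), 14.244620323181152) 0.04483597948461352
[[280.37665717 120.09716247]]
```

View pics/w1.png

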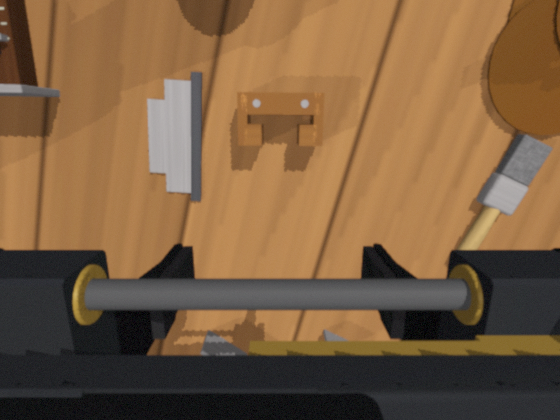

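The wrist view confirms the holder at pixel (280,120), with its cheeks at rows 125-145 facing image bottom, which is the -76° direction. I'll find the slot along that axis.

Run:
```python
from h import *
c=load("wrist");P=cloud(c); s=P.reshape(-1,3)
a=np.radians(-75.76); X=np.array([np.cos(a),np.sin(a)]);Y=np.array([-X[1],X[0]])
q=s[:,:2]-[.5176,.2180]; u=q@X*1e3; v=q@Y*1e3; z=s[:,2]*1e3
for lab,sel in(("cheek",(abs(abs(v)-30)<6)),("mid",abs(v)<15)):
    print(lab,[(b,int(np.median(z[sel&(abs(u-b)<1)])),int(z[sel&(abs(u-b)<1)].min())) for b in range(-30,32,2) if (sel&(abs(u-b)<1)).any()])
k=(abs(u)<27)&(abs(v)<46)&(z<38); 
print("slot/low pts u pct", np.percentile(u[k&(abs(v)>22)&(abs(v)<33)],[2,50,98]), "v in slot",np.percentile(v[k&(abs(u)<4)],[1,50,99]), "gap v",np.percentile(v[k&(u>12)&(u<25)],[1,50,99]))
```

```text
cheek [(-30, 0, -1), (-26, 44, 43), (-24, 44, 42), (-22, 44, 43), (-20, 44, 42), (-18, 45, 43), (-16, 45, 43), (-14, 45, 43), (-12, 44, 42), (-10, 45, 43), (-8, 44, 42), (-6, 44, 43), (-4, 0, -1), (-2, 0, -1), (0, 1, -2), (2, 0, -1), (4, 0, -1), (6, 44, 13), (8, 44, 43), (10, 44, 42), (12, 44, 42), (14, 44, 43), (16, 44, 42), (18, 44, 43), (20, 44, 42), (22, 44, 42), (24, 45, 43), (26, 44, 43)]
mid [(-30, 0, -1), (-26, 45, 43), (-24, 44, 43), (-22, 44, 43), (-20, 44, 42), (-18, 44, 42), (-16, 44, 43), (-14, 44, 43), (-12, 44, 42), (-10, 45, 43), (-8, 44, 43), (-6, 44, 42), (-4, 0, -2), (-2, 0, -1), (0, 412, -1), (2, 0, -1), (4, 0, -2), (6, 0, -1), (8, 0, -2), (10, 0, -1), (12, 0, -2), (14, 0, -1), (16, 0, -1), (18, 0, -1), (20, 0, -2), (22, 0, -1), (24, 0, -1), (26, 0, -1), (28, 0, -1), (30, 0, -2)]
slot/low pts u pct [-4.52483051  0.12400568  5.4409061 ] v in slot [-3.51980804e+01  2.10202607e-02  3.49273178e+01] gap v [-20.24417022   0.10597403  19.81619037]
```

```bash
python3 -m pendant '[{"dx":-0.16,"dy":-0.94,"dz":0,"ax":0,"ay":0,"az":-0.041,"grip":0},{"dx":-0.16,"dy":-0.94,"dz":0,"ax":0,"ay":0,"az":-0.041,"grip":0},{"dx":-0.16,"dy":-0.94,"dz":0,"ax":0,"ay":0,"az":-0.041,"grip":0}]' | sed -n 2p
python3 -m pendant '[{"dx":-0.16,"dy":-0.94,"dz":0,"ax":0,"ay":0,"az":-0.041,"grip":0},{"dx":-0.16,"dy":-0.94,"dz":0,"ax":0,"ay":0,"az":-0.041,"grip":0},{"dx":-0.16,"dy":-0.94,"dz":0,"ax":0,"ay":0,"az":-0.041,"grip":0}]' | sed -n 2p
python3 -m pendant '[{"dx":-0.16,"dy":-0.94,"dz":0,"ax":0,"ay":0,"az":-0.041,"grip":0},{"dx":-0.16,"dy":-0.94,"dz":0,"ax":0,"ay":0,"az":-0.041,"grip":0},{"dx":-0.16,"dy":-0.94,"dz":0,"ax":0,"ay":0,"az":-0.041,"grip":0}]' | sed -n 2p
python3 -m pendant '[{"dx":-0.16,"dy":-0.94,"dz":0,"ax":0,"ay":0,"az":-0.041,"grip":0},{"dx":-0.16,"dy":-0.94,"dz":0,"ax":0,"ay":0,"az":-0.041,"grip":0},{"dx":-0.16,"dy":-0.94,"dz":0,"ax":0,"ay":0,"az":-0.041,"grip":0}]' | sed -n 2p
python3 -m pendant '[{"dx":-0.16,"dy":-0.94,"dz":0,"ax":0,"ay":0,"az":-0.041,"grip":0},{"dx":-0.16,"dy":-0.94,"dz":0,"ax":0,"ay":0,"az":-0.041,"grip":0},{"dx":-0.16,"dy":-0.94,"dz":0,"ax":0,"ay":0,"az":-0.041,"grip":0},{"dx":-0.16,"dy":-0.94,"dz":0,"ax":0,"ay":0,"az":-0.041,"grip":0},{"dx":-0.16,"dy":-0.94,"dz":0,"ax":0,"ay":0,"az":-0.041,"grip":0},{"dx":-0.16,"dy":-0.94,"dz":0,"ax":0,"ay":0,"az":-0.041,"grip":0}]'
python3 - <<'E'
from h import *
rgb,d=snap("wrist")
c=load("wrist");P=cloud(c); s=P.reshape(-1,3)
def rect(n,ctr,rad,zl,zh):
    q=s[(s[:,2]>zl)&(s[:,2]<zh)&(np.hypot(*(s[:,:2]-ctr).T)<rad)]
    r=cv2.minAreaRect(q[:,:2].astype(np.float32)*1000); print(n,len(q),np.round(r[0],1),np.round(r[1],1),round(r[2],1))
    return np.array(r[0])/1e3
p=rect("plate",[.522,-.097],.045,.038,.05); t=rect("tab",[.460,-.246],.03,.05,.065)
print("yaw",np.degrees(np.arctan2(*(t-p)[::-1])),"len",np.linalg.norm(t-p), "grip",p+(t-p)*70/162)
x,y=proj(c,[[.495,-.162,.022]])[0].astype(int); print(x,y)
cr=rgb[max(0,y-110):y+110,max(0,x-140):x+140,::-1]; cv2.imwrite("pics/w2.png",cv2.resize(cr,None,fx=2.8,fy=2.7,interpolation=cv2.INTER_CUBIC))
E
```

```text
position: [0.5196, 0.0641, 0.2518]
position: [0.5065, -0.0112, 0.252]
position: [0.4935, -0.0863, 0.252]
position: [0.4804, -0.1614, 0.252]
time: 3.48
position: [0.4701, -0.2278, 0.2512]
tcp_rot: [0.831, 0.556, 0.0, -0.0]
ft_force: [-0.3, 0.5, 0.5]
grip_width: 0.0869
grasp_force: 0.0
plate 459 [521.2 -97.1] [ 5.7 65. ] 67.7
tab 338 [ 459.9 -245.9] [11.5 30.6] 67.4
yaw -112.39118935327933 len 0.1609270887919505 grip [ 0.49470517 -0.16142963]
275 120
```

View pics/w2.png

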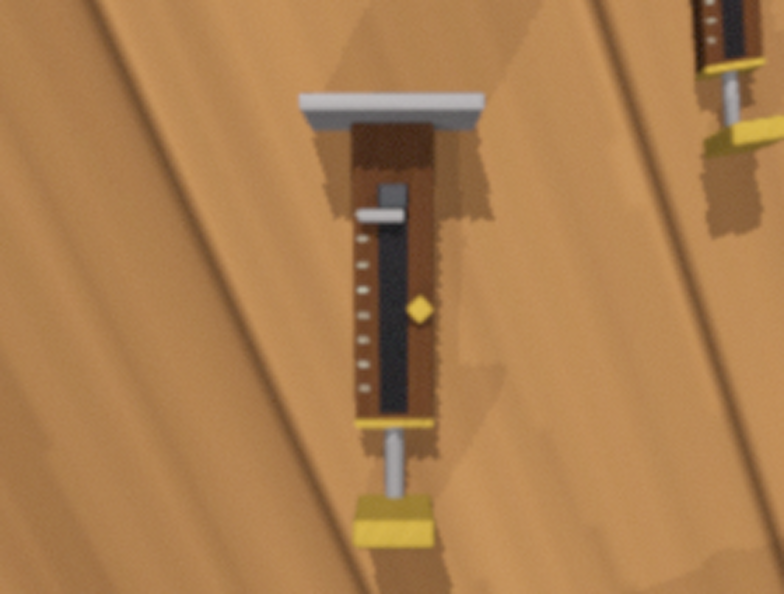

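Rider near crop (380,215), pointer diamond at (420,310), anchor plate at the top, tab at the bottom. The gauge is clear to grasp, so I'm descending to it.

```bash
python3 - <<'E'
from h import *
c=load("wrist"); p=np.array([.5212,-.0971]); a=np.radians(-112.39); X=np.array([np.cos(a),np.sin(a)])
for n,uv,z in(("rider",(270.7,89.6),.026),("ptr",(285,124.8),.024)):
    for dz in(-.003,.003): print(n,z+dz,((at_z(c,uv,z+dz)[0,:2]-p)@X-.037)*1e3)
E
python3 -m pendant '[{"dx":0.31,"dy":0.83,"dz":-1,"ax":0,"ay":0,"az":0,"grip":0},{"dx":0.31,"dy":0.83,"dz":-1,"ax":0,"ay":0,"az":0,"grip":0},{"dx":0.31,"dy":0.83,"dz":-1,"ax":0,"ay":0,"az":0,"grip":0},{"dx":0.31,"dy":0.83,"dz":-1,"ax":0,"ay":0,"az":0,"grip":0},{"dx":0.31,"dy":0.83,"dz":-1,"ax":0,"ay":0,"az":0,"grip":0},{"dx":0.31,"dy":0.83,"dz":-1,"ax":0,"ay":0,"az":0,"grip":0}]'
python3 -m pendant '[{"dx":0,"dy":0,"dz":-1,"ax":0,"ay":0,"az":0,"grip":0},{"dx":0,"dy":0,"dz":-1,"ax":0,"ay":0,"az":0,"grip":0},{"dx":0,"dy":0,"dz":-1,"ax":0,"ay":0,"az":0,"grip":0},{"dx":0,"dy":0,"dz":-1,"ax":0,"ay":0,"az":0,"grip":0},{"dx":0,"dy":0,"dz":-1,"ax":0,"ay":0,"az":0,"grip":0}]'
```

```text
rider 0.023 0.7797421702882903
rider 0.028999999999999998 1.2379883206005
ptr 0.021 37.9730553131822
ptr 0.027 37.8600193130104
time: 4.03
position: [0.4945, -0.1642, 0.1724]
tcp_rot: [0.832, 0.554, 0.0, 0.001]
ft_force: [-0.2, -0.7, 0.7]
grip_width: 0.0871
grasp_force: 0.0
time: 4.45
position: [0.4955, -0.1651, 0.0939]
tcp_rot: [0.833, 0.554, 0.001, 0.001]
ft_force: [-0.3, -0.6, 0.1]
grip_width: 0.087
grasp_force: 0.0
```

Pointer is at about 38 mm, rider about 1 mm.

```bash
python3 -m pendant '[{"dx":-0.01,"dy":0.04,"dz":-0.8,"ax":0,"ay":0,"az":0,"grip":0},{"dx":-0.01,"dy":0.04,"dz":-0.8,"ax":0,"ay":0,"az":0,"grip":0},{"dx":-0.01,"dy":0.04,"dz":-0.8,"ax":0,"ay":0,"az":0,"grip":0},{"dx":-0.01,"dy":0.04,"dz":-0.8,"ax":0,"ay":0,"az":0,"grip":0},{"dx":-0.01,"dy":0.04,"dz":-0.8,"ax":0,"ay":0,"az":0,"grip":0}]'
python3 -m pendant '[{"dx":0,"dy":0,"dz":-0.3,"ax":0,"ay":0,"az":0,"grip":0},{"dx":0,"dy":0,"dz":-0.3,"ax":0,"ay":0,"az":0,"grip":0},{"dx":0,"dy":0,"dz":-0.3,"ax":0,"ay":0,"az":0,"grip":0},{"dx":0,"dy":0,"dz":-0.3,"ax":0,"ay":0,"az":0,"grip":0}]'
```

```text
time: 4.87
position: [0.4956, -0.1615, 0.0302]
tcp_rot: [0.832, 0.554, 0.002, 0.002]
ft_force: [0.9, 0.2, -0.7]
grip_width: 0.0872
grasp_force: 0.0
time: 5.2
position: [0.4944, -0.161, 0.0051]
tcp_rot: [0.832, 0.554, 0.001, 0.001]
ft_force: [0.5, 0.2, -0.3]
grip_width: 0.0871
grasp_force: 0.0
```

Close with moderate force, then lift a little.

```bash
python3 -m pendant '[{"dx":0,"dy":0,"dz":0,"ax":0,"ay":0,"az":0,"grip":0.9},{"dx":0,"dy":0,"dz":0,"ax":0,"ay":0,"az":0,"grip":0.9},{"dx":0,"dy":0,"dz":0,"ax":0,"ay":0,"az":0,"grip":0.9},{"dx":0,"dy":0,"dz":0,"ax":0,"ay":0,"az":0,"grip":0.9},{"dx":0,"dy":0,"dz":0,"ax":0,"ay":0,"az":0,"grip":0.9},{"dx":0,"dy":0,"dz":0,"ax":0,"ay":0,"az":0,"grip":0.9},{"dx":0,"dy":0,"dz":0,"ax":0,"ay":0,"az":0,"grip":0.9},{"dx":0,"dy":0,"dz":0,"ax":0,"ay":0,"az":0,"grip":0.9}]' 30
python3 -m pendant '[{"dx":0,"dy":0,"dz":0,"ax":0,"ay":0,"az":0,"grip":0.9},{"dx":0,"dy":0,"dz":0,"ax":0,"ay":0,"az":0,"grip":0.9},{"dx":0,"dy":0,"dz":0,"ax":0,"ay":0,"az":0,"grip":0.9},{"dx":0,"dy":0,"dz":0,"ax":0,"ay":0,"az":0,"grip":0.9}]'
```

```text
time: 5.87
position: [0.4932, -0.1606, 0.0033]
tcp_rot: [0.832, 0.554, -0.0, 0.0]
ft_force: [-0.3, -1.0, 0.5]
grip_width: 0.0418
grasp_force: 0.0
time: 6.2
position: [0.4935, -0.1608, 0.0034]
tcp_rot: [0.832, 0.554, 0.0, 0.0]
ft_force: [0.5, -1.6, -0.8]
grip_width: 0.0316
grasp_force: 30.0
```

```bash
python3 -m pendant '[{"dx":0,"dy":0,"dz":0.3,"ax":0,"ay":0,"az":0,"grip":0.9},{"dx":0,"dy":0,"dz":0.6,"ax":0,"ay":0,"az":0,"grip":0.9},{"dx":0,"dy":0,"dz":1,"ax":0,"ay":0,"az":0,"grip":0.9},{"dx":0,"dy":0,"dz":1,"ax":0,"ay":0,"az":0,"grip":0.9},{"dx":0,"dy":0,"dz":1,"ax":0,"ay":0,"az":0,"grip":0.9}]'
python3 -m pendant '[{"dx":0.06,"dy":0.4,"dz":0.3,"ax":0,"ay":0,"az":0.025,"grip":0.9},{"dx":0.1,"dy":0.7,"dz":0.6,"ax":0,"ay":0,"az":0.04,"grip":0.9},{"dx":0.13,"dy":0.97,"dz":0.6,"ax":0,"ay":0,"az":0.051,"grip":0.9},{"dx":0.13,"dy":0.97,"dz":0.6,"ax":0,"ay":0,"az":0.051,"grip":0.9}]'|sed -n 2p
python3 -m pendant '[{"dx":0.06,"dy":0.48,"dz":0,"ax":0,"ay":0,"az":0.025,"grip":0.9},{"dx":0.13,"dy":0.97,"dz":0,"ax":0,"ay":0,"az":0.051,"grip":0.9},{"dx":0.13,"dy":0.97,"dz":0,"ax":0,"ay":0,"az":0.051,"grip":0.9}]'|sed -n 2p
python3 -m pendant '[{"dx":0.06,"dy":0.48,"dz":0,"ax":0,"ay":0,"az":0.025,"grip":0.9},{"dx":0.13,"dy":0.97,"dz":0,"ax":0,"ay":0,"az":0.051,"grip":0.9},{"dx":0.13,"dy":0.97,"dz":0,"ax":0,"ay":0,"az":0.051,"grip":0.9}]'|sed -n 2p
python3 -m pendant '[{"dx":0.06,"dy":0.48,"dz":0,"ax":0,"ay":0,"az":0.025,"grip":0.9},{"dx":0.1,"dy":0.8,"dz":0,"ax":0,"ay":0,"az":0.051,"grip":0.9},{"dx":0.13,"dy":0.97,"dz":0,"ax":0,"ay":0,"az":0.051,"grip":0.9},{"dx":0.13,"dy":0.97,"dz":0,"ax":0,"ay":0,"az":0.051,"grip":0.9},{"dx":0.13,"dy":0.97,"dz":0,"ax":0,"ay":0,"az":0.051,"grip":0.9},{"dx":0.13,"dy":0.97,"dz":0,"ax":0,"ay":0,"az":0.051,"grip":0.9}]'
python3 - <<'E'
from h import *
for n in ("wrist","top"):
    rgb,d=snap(n);c=load(n);P=cloud(c); s=P.reshape(-1,3)
    o=manip.get_obs();r=Rot.from_quat(o["tcp_rot"]).as_matrix(); print(o["position"],np.degrees(np.arctan2(r[1,1],r[0,1])),r[:,2],o["grip_width"])
    if n=="wrist":
        cv2.imwrite("pics/w3.png",rgb[:,:,::-1])
        # cloud in tool frame
        q=(s-o["position"])@r
        b=(q[:,2]>-.06)&(q[:,2]<-.02)&(q[:,0]>.05)&(q[:,0]<.085)&(abs(q[:,1])<.05)
        print(b.sum(),q[b].min(0),q[b].max(0)); 
        k=b&(q[:,2]<q[b][:,2].min()+.006); rr=cv2.minAreaRect(q[k][:,:2].astype(np.float32)*1000); print(rr)
E
```

```text
time: 6.62
position: [0.4939, -0.1605, 0.0843]
tcp_rot: [0.832, 0.554, 0.001, 0.0]
ft_force: [-0.4, 1.1, -3.8]
grip_width: 0.0315
grasp_force: 30.0
position: [0.5041, -0.0764, 0.1303]
position: [0.513, 0.0049, 0.1284]
position: [0.523, 0.0826, 0.1285]
time: 7.95
position: [0.5341, 0.1478, 0.1299]
tcp_rot: [0.616, 0.787, -0.002, -0.0]
ft_force: [-0.3, -0.3, -3.6]
grip_width: 0.0318
grasp_force: 30.0
[0.53435775 0.1476378  0.13029685] 13.850879964193537 [-0.00164811 -0.00175113 -0.99999711] 0.0315723732513496
3210 [ 0.06125607 -0.03299907 -0.04357469] [ 0.07280813  0.03327434 -0.02006203]
((70.07770538330078, 0.13753128051757812), (66.27362060546875, 5.450852394104004), 89.99098205566406)
[0.53455451 0.14778434 0.13067102] 13.85083767901078 [-0.00105887 -0.00116627 -0.99999876] 0.03179765658326355
```

View pics/w3.png

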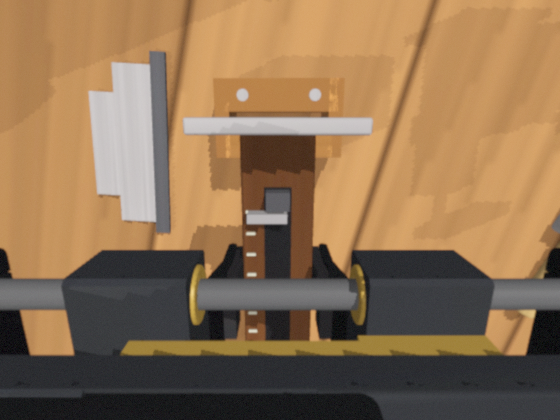

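The plate is centred in the fingers and square (tool frame x 70.1 mm, y 0.1 mm), directly above the holder. Now a small alignment correction and a partial descent.

```bash
python3 -m pendant '[{"dx":0.01,"dy":0.025,"dz":-0.4,"ax":0,"ay":0,"az":0.002,"grip":0.9},{"dx":0.01,"dy":0.025,"dz":-0.8,"ax":0,"ay":0,"az":0.002,"grip":0.9},{"dx":0.01,"dy":0.025,"dz":-0.8,"ax":0,"ay":0,"az":0.002,"grip":0.9},{"dx":0.01,"dy":0.025,"dz":-0.8,"ax":0,"ay":0,"az":0.002,"grip":0.9},{"dx":0.01,"dy":0.025,"dz":-0.8,"ax":0,"ay":0,"az":0.002,"grip":0.9},{"dx":0.01,"dy":0.025,"dz":-0.8,"ax":0,"ay":0,"az":0.002,"grip":0.9}]'
python3 - <<'E'
from h import *
rgb,d=snap("wrist");c=load("wrist");P=cloud(c); s=P.reshape(-1,3)
o=manip.get_obs();r=Rot.from_quat(o["tcp_rot"]).as_matrix()
print(o["position"],np.degrees(np.arctan2(r[1,1],r[0,1])))
q=(s-o["position"])@r; ht=s[:,2]
k=(q[:,2]<-.036)&(q[:,2]>-.05)&(q[:,0]>.055)&(q[:,0]<.085)&(abs(q[:,1])<.05)
pl=cv2.minAreaRect(q[k][:,:2].astype(np.float32)*1000); print("plate",pl)
h=(abs(ht-.045)<.005)&(q[:,0]>.03)&(q[:,0]<.13)&(abs(q[:,1])<.07)
print("holder",cv2.minAreaRect(q[h][:,:2].astype(np.float32)*1000), np.percentile(q[h],[.5,99.5],axis=0))
E
```

```text
time: 8.55
position: [0.5374, 0.1518, 0.0696]
tcp_rot: [0.613, 0.79, 0.002, 0.001]
ft_force: [0.0, 0.6, -3.9]
grip_width: 0.0318
grasp_force: 30.0
[0.53733105 0.15202417 0.06958576] 14.354322177299204
plate ((69.63580322265625, 0.3786277770996094), (5.458415985107422, 66.16104888916016), 0.04677523300051689)
holder ((68.61880493164062, -2.9272727966308594), (54.24821472167969, 90.4045181274414), 0.2997063994407654) [[ 0.04213824 -0.04766003  0.02281612]
 [ 0.09559844  0.04169233  0.02662985]]
```

```bash
python3 -m pendant '[{"dx":-0.034,"dy":-0.023,"dz":-0.1,"ax":0,"ay":0,"az":0,"grip":0.9},{"dx":-0.034,"dy":-0.023,"dz":-0.1,"ax":0,"ay":0,"az":0,"grip":0.9},{"dx":-0.034,"dy":-0.023,"dz":-0.1,"ax":0,"ay":0,"az":0,"grip":0.9},{"dx":-0.034,"dy":-0.023,"dz":-0.1,"ax":0,"ay":0,"az":0,"grip":0.9},{"dx":-0.034,"dy":-0.023,"dz":-0.1,"ax":0,"ay":0,"az":0,"grip":0.9},{"dx":-0.034,"dy":-0.023,"dz":-0.1,"ax":0,"ay":0,"az":0,"grip":0.9}]'
cat > fit.py <<'E'
from h import *
rgb,d=snap("wrist");c=load("wrist");P=cloud(c); s=P.reshape(-1,3)
o=manip.get_obs();r=Rot.from_quat(o["tcp_rot"]).as_matrix()
print(o["position"],np.degrees(np.arctan2(r[1,1],r[0,1])))
q=(s-o["position"])@r; ht=s[:,2]
k=(q[:,2]<-.036)&(q[:,2]>-.05)&(q[:,0]>.055)&(q[:,0]<.085)&(abs(q[:,1])<.05)
pl=cv2.minAreaRect(q[k][:,:2].astype(np.float32)*1000); print("plate",np.round(pl[0],1),np.round(pl[1],1),pl[2])
h=(abs(ht-.045)<.005)&(q[:,0]>.03)&(q[:,0]<.13)&(abs(q[:,1])<.07)
hr=cv2.minAreaRect(q[h][:,:2].astype(np.float32)*1000);print("holder",np.round(hr[0],1),np.round(hr[1],1),hr[2])
e=np.array(hr[0])-pl[0]; print("world shift mm",r[:2,:2]@e)
E
python3 fit.py
```

```text
time: 9.1
position: [0.5331, 0.1501, 0.0596]
tcp_rot: [0.613, 0.79, 0.0, 0.0]
ft_force: [-0.6, 0.3, -3.3]
grip_width: 0.032
grasp_force: 30.0
[0.53308014 0.15009417 0.05955471] 14.394316813677351
plate [69.8  0.3] [ 5.5 66. ] 0.028169451281428337
holder [69.6  1.7] [54.2 90.5] 0.484041303396225
world shift mm [1.44059015 0.11164961]
```

```bash
python3 -m pendant '[{"dx":0.018,"dy":0,"dz":0,"ax":0,"ay":0,"az":0,"grip":0.9},{"dx":0.018,"dy":0,"dz":-0.05,"ax":0,"ay":0,"az":0,"grip":0.9},{"dx":0.018,"dy":0,"dz":-0.05,"ax":0,"ay":0,"az":0,"grip":0.9},{"dx":0.018,"dy":0,"dz":-0.05,"ax":0,"ay":0,"az":0,"grip":0.9},{"dx":0.018,"dy":0,"dz":-0.05,"ax":0,"ay":0,"az":0,"grip":0.9}]'
python3 fit.py
```

```text
time: 9.57
position: [0.5343, 0.1499, 0.0552]
tcp_rot: [0.613, 0.79, -0.0, -0.0]
ft_force: [-0.2, 0.3, -4.1]
grip_width: 0.0318
grasp_force: 30.0
[0.53432346 0.14995158 0.05530895] 14.387744439038569
plate [69.8  0.3] [ 5.5 66.2] 0.028901059180498123
holder [69.9  0.5] [54.3 90.7] 0.47751688957214355
world shift mm [0.17349139 0.18245323]
```

```bash
python3 -m pendant '[{"dx":0,"dy":0,"dz":-0.07,"ax":0,"ay":0,"az":0,"grip":0.9},{"dx":0,"dy":0,"dz":-0.14,"ax":0,"ay":0,"az":0,"grip":0.9},{"dx":0,"dy":0,"dz":-0.2,"ax":0,"ay":0,"az":0,"grip":0.9},{"dx":0,"dy":0,"dz":-0.26,"ax":0,"ay":0,"az":0,"grip":0.9},{"dx":0,"dy":0,"dz":-0.32,"ax":0,"ay":0,"az":0,"grip":0.9},{"dx":0,"dy":0,"dz":-0.32,"ax":0,"ay":0,"az":0,"grip":0.9}]'
python3 -m pendant '[{"dx":0,"dy":0,"dz":-0.07,"ax":0,"ay":0,"az":0,"grip":0.9},{"dx":0,"dy":0,"dz":-0.14,"ax":0,"ay":0,"az":0,"grip":0.9},{"dx":0,"dy":0,"dz":-0.2,"ax":0,"ay":0,"az":0,"grip":0.9},{"dx":0,"dy":0,"dz":-0.25,"ax":0,"ay":0,"az":0,"grip":0.9},{"dx":0,"dy":0,"dz":-0.29,"ax":0,"ay":0,"az":0,"grip":0.9},{"dx":0,"dy":0,"dz":-0.29,"ax":0,"ay":0,"az":0,"grip":0.9}]'
```

```text
time: 10.12
position: [0.5334, 0.1497, 0.0284]
tcp_rot: [0.613, 0.79, -0.001, -0.0]
ft_force: [-0.3, -0.5, -4.3]
grip_width: 0.0316
grasp_force: 30.0
time: 10.62
position: [0.5337, 0.1497, 0.0057]
tcp_rot: [0.613, 0.79, -0.001, -0.0]
ft_force: [-0.3, 0.2, -4.6]
grip_width: 0.0319
grasp_force: 30.0
```

Nearly seated with no contact force. Lower the last 2-3 mm.

```bash
python3 -m pendant '[{"dx":0,"dy":0,"dz":-0.02,"ax":0,"ay":0,"az":0,"grip":0.9},{"dx":0,"dy":0,"dz":-0.03,"ax":0,"ay":0,"az":0,"grip":0.9},{"dx":0,"dy":0,"dz":-0.03,"ax":0,"ay":0,"az":0,"grip":0.9},{"dx":0,"dy":0,"dz":-0.03,"ax":0,"ay":0,"az":0,"grip":0.9}]'
```

```text
time: 10.95
position: [0.5345, 0.15, 0.0044]
tcp_rot: [0.613, 0.79, 0.0, 0.0]
ft_force: [0.3, 0.5, -4.4]
grip_width: 0.0318
grasp_force: 30.0
```

```bash
python3 -m pendant '[{"dx":0,"dy":0,"dz":-0.02,"ax":0,"ay":0,"az":0,"grip":0.9},{"dx":0,"dy":0,"dz":-0.02,"ax":0,"ay":0,"az":0,"grip":0.9},{"dx":0,"dy":0,"dz":-0.02,"ax":0,"ay":0,"az":0,"grip":0.9}]'
python3 -m pendant '[{"dx":0,"dy":0,"dz":0,"ax":0,"ay":0,"az":0,"grip":0},{"dx":0,"dy":0,"dz":0,"ax":0,"ay":0,"az":0,"grip":0},{"dx":0,"dy":0,"dz":0,"ax":0,"ay":0,"az":0,"grip":0},{"dx":0,"dy":0,"dz":0,"ax":0,"ay":0,"az":0,"grip":0},{"dx":0,"dy":0,"dz":0,"ax":0,"ay":0,"az":0,"grip":0},{"dx":0,"dy":0,"dz":0,"ax":0,"ay":0,"az":0,"grip":0},{"dx":0,"dy":0,"dz":0.1,"ax":0,"ay":0,"az":0,"grip":0},{"dx":0,"dy":0,"dz":0.3,"ax":0,"ay":0,"az":0,"grip":0}]'
```

```text
time: 11.2
position: [0.5348, 0.1501, 0.0034]
tcp_rot: [0.613, 0.79, 0.0, 0.0]
ft_force: [-2.3, 0.3, 3.2]
grip_width: 0.032
grasp_force: 30.0
time: 11.87
position: [0.5327, 0.1494, 0.0254]
tcp_rot: [0.613, 0.79, -0.002, -0.001]
ft_force: [-0.6, -0.3, 0.1]
grip_width: 0.077
grasp_force: 0.0
```

Released. Rise and look at the seating and the pointer.

```bash
python3 -m pendant '[{"dx":0,"dy":0,"dz":1,"ax":0,"ay":0,"az":0,"grip":0},{"dx":0,"dy":0,"dz":1,"ax":0,"ay":0,"az":0,"grip":0},{"dx":0,"dy":0,"dz":1,"ax":0,"ay":0,"az":0,"grip":0}]'|sed -n 2p
python3 -m pendant '[{"dx":0.08,"dy":-0.3,"dz":1,"ax":0,"ay":0,"az":0,"grip":0},{"dx":0.08,"dy":-0.3,"dz":1,"ax":0,"ay":0,"az":0,"grip":0},{"dx":0.08,"dy":-0.3,"dz":1,"ax":0,"ay":0,"az":0,"grip":0},{"dx":0.08,"dy":-0.3,"dz":1,"ax":0,"ay":0,"az":0,"grip":0},{"dx":0.08,"dy":-0.3,"dz":1,"ax":0,"ay":0,"az":0,"grip":0}]'|sed -n 2p
python3 -m pendant '[{"dx":0.1,"dy":-0.43,"dz":0.8,"ax":0,"ay":0,"az":0,"grip":0},{"dx":0.1,"dy":-0.43,"dz":0.8,"ax":0,"ay":0,"az":0,"grip":0},{"dx":0.1,"dy":-0.43,"dz":0.8,"ax":0,"ay":0,"az":0,"grip":0},{"dx":0.1,"dy":-0.43,"dz":0.8,"ax":0,"ay":0,"az":0,"grip":0},{"dx":0.1,"dy":-0.43,"dz":0.8,"ax":0,"ay":0,"az":0,"grip":0},{"dx":0.1,"dy":-0.43,"dz":0.8,"ax":0,"ay":0,"az":0,"grip":0}]'
cat > look.py <<'E'
import sys
from h import *
rgb,d=snap("wrist");c=load("wrist");s=cloud(c).reshape(-1,3)
S=np.array([.5177,.2177]); a=np.radians(-75.76); X=np.array([np.cos(a),np.sin(a)]);Y=np.array([-X[1],X[0]])
G=np.c_[(s[:,:2]-S)@X,(s[:,:2]-S)@Y,s[:,2]]*1e3
def rect(n,k):
    r=cv2.minAreaRect(G[k][:,:2].astype(np.float32)); print(n,k.sum(),np.round(r[0],1),np.round(r[1],1),round(r[2],2),"z",np.round(np.percentile(G[k][:,2],[50,98]),1)); return np.array(r[0])
h=rect("holder",(abs(G[:,2]-45)<4)&(abs(G[:,0])<32)&(abs(G[:,1])<50))
p=(abs(G[:,0])<5)&(abs(G[:,1])<32); print("plate z",np.percentile(G[p][:,2],[5,50,95]))
t=rect("tab",(G[:,2]>50)&(G[:,2]<63)&(abs(G[:,0]-165)<35)&(abs(G[:,1])<25))
b=rect("bar",(G[:,2]>17)&(G[:,2]<25)&(G[:,0]>30)&(G[:,0]<128)&(abs(G[:,1])<22))
# rectified top view of bar top (z=24mm), 6 px/mm, gauge x 0..130, y -30..30
gx,gy=np.meshgrid(np.arange(0,130,.2),np.arange(30,-30,-.2))
W=np.c_[S+gx.reshape(-1,1)*1e-3*X+gy.reshape(-1,1)*1e-3*Y,np.full(gx.size,.024)]
uv=proj(c,W).astype(np.float32).reshape(*gx.shape,2)
im=cv2.remap(rgb,uv[...,0],uv[...,1],cv2.INTER_CUBIC); cv2.imwrite(f"pics/{sys.argv[1]}.png",im[:,:,::-1])
E
python3 look.py r1
```

```text
position: [0.5396, 0.1513, 0.1149]
position: [0.5406, 0.1261, 0.1867]
time: 13.03
position: [0.5474, 0.0927, 0.2483]
tcp_rot: [0.612, 0.791, -0.001, -0.001]
ft_force: [-0.0, 0.1, -0.3]
grip_width: 0.087
grasp_force: 0.0
holder 4156 [-0.2 -0.1] [90.4 54.5] 89.63 z [44.8 46.6]
plate z [20.06146519 43.93896206 45.98086376]
tab 334 [161.3   0.4] [30.8 11.4] 89.58 z [57.6 59.3]
bar 2252 [77.   0.1] [92.5 32.4] 0.2 z [22.1 23.9]
```

View pics/r1.png

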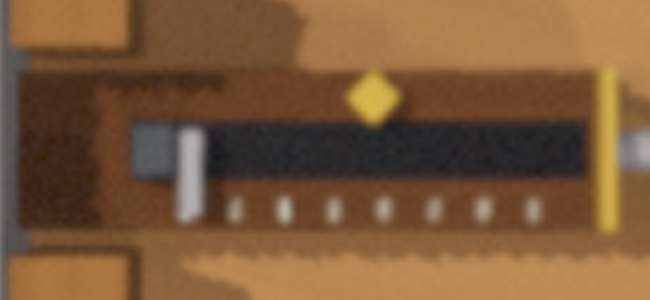

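Seated: plate top is at 45 mm, the bar is centred at y 0.1, and the tab at 161.3. The rectified view is 5 px/mm. It puts the rider at 38.2 mm (column 191) and the pointer at 74.8 mm (column 374), so the slide should be drawn about 37 mm. Next, turn 90° and go over the tab.

```bash
python3 -m pendant '[{"dx":0.125,"dy":-0.39,"dz":0,"ax":0,"ay":0,"az":-0.25,"grip":0.5},{"dx":0.125,"dy":-0.39,"dz":0,"ax":0,"ay":0,"az":-0.25,"grip":0.5},{"dx":0.125,"dy":-0.39,"dz":0,"ax":0,"ay":0,"az":-0.25,"grip":0.5},{"dx":0.125,"dy":-0.39,"dz":0,"ax":0,"ay":0,"az":-0.25,"grip":0.5},{"dx":0.125,"dy":-0.39,"dz":0,"ax":0,"ay":0,"az":-0.25,"grip":0.5},{"dx":0.125,"dy":-0.39,"dz":0,"ax":0,"ay":0,"az":-0.25,"grip":0.5},{"dx":0.125,"dy":-0.39,"dz":0,"ax":0,"ay":0,"az":-0.25,"grip":0.5}]'
python3 -m pendant '[{"dx":0,"dy":0,"dz":-0.9,"ax":0,"ay":0,"az":-0.25,"grip":0.5},{"dx":0,"dy":0,"dz":-0.9,"ax":0,"ay":0,"az":-0.25,"grip":0.5},{"dx":0,"dy":0,"dz":-0.9,"ax":0,"ay":0,"az":-0.25,"grip":0.5},{"dx":0,"dy":0,"dz":-0.9,"ax":0,"ay":0,"az":-0.25,"grip":0.5},{"dx":0,"dy":0,"dz":-0.9,"ax":0,"ay":0,"az":-0.25,"grip":0.5},{"dx":0,"dy":0,"dz":-0.9,"ax":0,"ay":0,"az":-0.25,"grip":0.5},{"dx":0,"dy":0,"dz":-0.9,"ax":0,"ay":0,"az":-0.25,"grip":0.5},{"dx":0,"dy":0,"dz":-0.9,"ax":0,"ay":0,"az":-0.25,"grip":0.5}]'
python3 - <<'E'
from h import *
o=manip.get_obs();r=Rot.from_quat(o["tcp_rot"]).as_matrix();print(o["joints"],np.degrees(np.arctan2(r[1,1],r[0,1])))
E
```

```text
time: 13.67
position: [0.558, 0.0612, 0.2491]
tcp_rot: [0.87, 0.493, -0.001, -0.0]
ft_force: [-0.2, -0.1, -0.3]
grip_width: 0.0487
grasp_force: 0.0
time: 14.33
position: [0.5579, 0.0611, 0.1772]
tcp_rot: [0.992, 0.125, -0.001, 0.0]
ft_force: [0.3, -0.7, 0.7]
grip_width: 0.0432
grasp_force: 0.0
[-0.72453008  0.1789896   0.63689575  1.75572337 -0.11137587  1.24567692
 -1.3786248 ] -75.58842456780415
```

```bash
python3 -m pendant '[{"dx":0,"dy":0,"dz":-1,"ax":0,"ay":0,"az":0,"grip":0.5},{"dx":0,"dy":0,"dz":-1,"ax":0,"ay":0,"az":0,"grip":0.5},{"dx":0,"dy":0,"dz":-1,"ax":0,"ay":0,"az":0,"grip":0.5},{"dx":0,"dy":0,"dz":-1,"ax":0,"ay":0,"az":0,"grip":0.5},{"dx":0,"dy":0,"dz":-1,"ax":0,"ay":0,"az":0,"grip":0.5}]'
python3 - <<'E'
from h import *
rgb,d=snap("wrist");c=load("wrist");s=cloud(c).reshape(-1,3)
o=manip.get_obs();r=Rot.from_quat(o["tcp_rot"]).as_matrix(); q=(s-o["position"])@r*1e3
k=(s[:,2]>.05)&(s[:,2]<.063)&(abs(q[:,0])<25)&(abs(q[:,1])<18)
print(k.sum(),cv2.minAreaRect(q[k][:,:2].astype(np.float32)),o["position"])
E
```

```text
time: 14.75
position: [0.5596, 0.0606, 0.0999]
tcp_rot: [0.992, 0.126, 0.001, 0.0]
ft_force: [0.9, 0.3, 0.7]
grip_width: 0.0434
grasp_force: 0.0
924 ((-2.4363632202148438, -0.9065165519714355), (32.239681243896484, 11.826451301574707), 0.05522962287068367) [0.56032642 0.06062802 0.10071231]
```

```bash
python3 -m pendant '[{"dx":-0.03,"dy":0,"dz":-0.4,"ax":0,"ay":0,"az":0,"grip":0.5},{"dx":-0.03,"dy":0,"dz":-0.7,"ax":0,"ay":0,"az":0,"grip":0.5},{"dx":-0.03,"dy":0,"dz":-0.91,"ax":0,"ay":0,"az":0,"grip":0.5},{"dx":-0.03,"dy":0,"dz":-0.91,"ax":0,"ay":0,"az":0,"grip":0.5},{"dx":-0.03,"dy":0,"dz":-0.91,"ax":0,"ay":0,"az":0,"grip":0.5},{"dx":-0.03,"dy":0,"dz":-0.91,"ax":0,"ay":0,"az":0,"grip":0.5},{"dx":-0.03,"dy":0,"dz":-0.91,"ax":0,"ay":0,"az":0,"grip":0.5}]'
```

```text
time: 15.38
position: [0.5583, 0.0607, 0.0281]
tcp_rot: [0.992, 0.125, 0.002, -0.0]
ft_force: [0.5, -0.1, 0.8]
grip_width: 0.0433
grasp_force: 0.0
```

```bash
python3 -m pendant '[{"dx":0,"dy":0,"dz":0,"ax":0,"ay":0,"az":0,"grip":0.95},{"dx":0,"dy":0,"dz":0,"ax":0,"ay":0,"az":0,"grip":0.95},{"dx":0,"dy":0,"dz":0,"ax":0,"ay":0,"az":0,"grip":0.95},{"dx":0,"dy":0,"dz":0,"ax":0,"ay":0,"az":0,"grip":0.95},{"dx":0,"dy":0,"dz":0,"ax":0,"ay":0,"az":0,"grip":0.95},{"dx":0,"dy":0,"dz":0,"ax":0,"ay":0,"az":0,"grip":0.95},{"dx":0,"dy":0,"dz":0,"ax":0,"ay":0,"az":0,"grip":0.95}]' 25
python3 - <<'E'
from h import *
o=manip.get_obs();print(o["position"],o["ft_force"]); a=np.radians(-75.76);print("gauge x of TCP",(o["position"][:2]-[.5177,.2177])@[np.cos(a),np.sin(a)])
E
```

```text
time: 15.97
position: [0.5563, 0.0605, 0.0258]
tcp_rot: [0.992, 0.125, -0.0, -0.0]
ft_force: [-0.6, 0.8, 0.7]
grip_width: 0.0119
grasp_force: 25.0
[0.55629621 0.06049292 0.02576533] [-0.55355849  0.76608811  0.673419  ]
gauge x of TCP 0.1618707628328322
```

```bash
python3 -m pendant '[{"dx":0.015,"dy":-0.06,"dz":0,"ax":0,"ay":0,"az":0,"grip":0.95},{"dx":0.03,"dy":-0.12,"dz":0,"ax":0,"ay":0,"az":0,"grip":0.95},{"dx":0.046,"dy":-0.18,"dz":0,"ax":0,"ay":0,"az":0,"grip":0.95},{"dx":0.061,"dy":-0.24,"dz":0,"ax":0,"ay":0,"az":0,"grip":0.95},{"dx":0.077,"dy":-0.3,"dz":0,"ax":0,"ay":0,"az":0,"grip":0.95},{"dx":0.092,"dy":-0.363,"dz":0,"ax":0,"ay":0,"az":0,"grip":0.95},{"dx":0.092,"dy":-0.363,"dz":0,"ax":0,"ay":0,"az":0,"grip":0.95},{"dx":0.092,"dy":-0.363,"dz":0,"ax":0,"ay":0,"az":0,"grip":0.95}]'
cat > pull.py <<'E'
import sys
from h import *
o=manip.get_obs(); S=np.array([.5177,.2177]); a=np.radians(-75.76); X=np.array([np.cos(a),np.sin(a)]);Y=np.array([-X[1],X[0]])
print("TCP gauge x,y",(o["position"][:2]-S)@X*1e3,(o["position"][:2]-S)@Y*1e3,"z",o["position"][2],"fx",o["ft_force"][:2]@X)
ims=[]
for n in("wrist","top"):
    rgb,d=snap(n);c=load(n)
    gx,gy=np.meshgrid(np.arange(-10,150,.2),np.arange(30,-30,-.2))
    W=np.c_[S+gx.reshape(-1,1)*1e-3*X+gy.reshape(-1,1)*1e-3*Y,np.full(gx.size,.024)]
    uv=proj(c,W).astype(np.float32).reshape(*gx.shape,2)
    ims.append(cv2.remap(rgb,uv[...,0],uv[...,1],cv2.INTER_CUBIC))
cv2.imwrite(f"pics/{sys.argv[1]}.png",np.vstack(ims)[:,:,::-1])
E
python3 pull.py p1
```

```text
time: 16.63
position: [0.5635, 0.0316, 0.0257]
tcp_rot: [0.992, 0.125, -0.0, -0.0]
ft_force: [-2.0, 5.4, 1.3]
grip_width: 0.0117
grasp_force: 25.0
TCP gauge x,y 191.6364354276625 -1.3528129536095796 z 0.02568877860798525 fx -5.6683236300944575
```

View pics/p1.png

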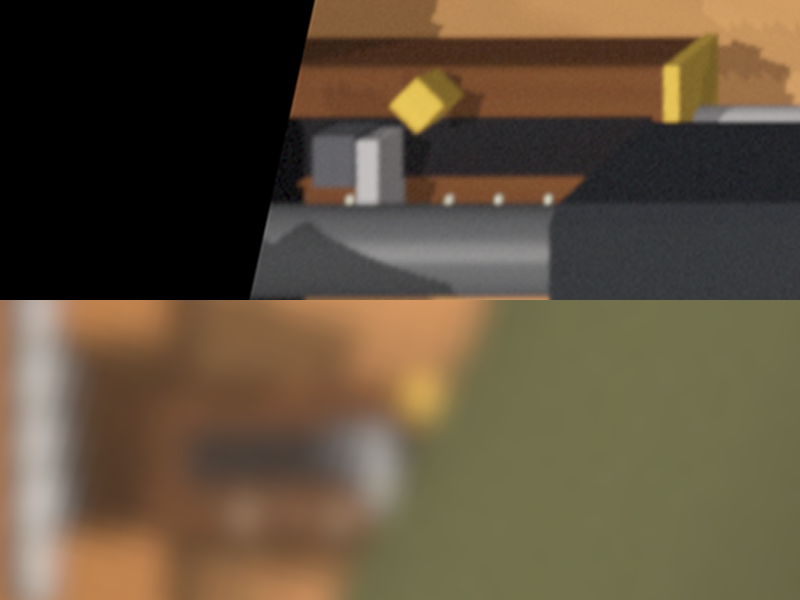

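The wrist rectified view (5 px/mm, x = column/5 - 10) shows the rider top at columns 357-380 and the pointer tip at column 417. After parallax about 8.6 mm is left. Draw 8 mm more and check by depth.

```bash
python3 -m pendant '[{"dx":0.008,"dy":-0.03,"dz":0,"ax":0,"ay":0,"az":0,"grip":0.95},{"dx":0.016,"dy":-0.065,"dz":0,"ax":0,"ay":0,"az":0,"grip":0.95},{"dx":0.025,"dy":-0.097,"dz":0,"ax":0,"ay":0,"az":0,"grip":0.95},{"dx":0.025,"dy":-0.097,"dz":0,"ax":0,"ay":0,"az":0,"grip":0.95},{"dx":0.025,"dy":-0.097,"dz":0,"ax":0,"ay":0,"az":0,"grip":0.95},{"dx":0.025,"dy":-0.097,"dz":0,"ax":0,"ay":0,"az":0,"grip":0.95}]'
python3 pull.py p2
python3 - <<'E'
from h import *
c=load("wrist");s=cloud(c).reshape(-1,3);S=np.array([.5177,.2177]); a=np.radians(-75.76); X=np.array([np.cos(a),np.sin(a)]);Y=np.array([-X[1],X[0]])
G=np.c_[(s[:,:2]-S)@X,(s[:,:2]-S)@Y,s[:,2]]*1e3; rgb=c["rgb"].reshape(-1,3).astype(int)
b=(abs(G[:,1])<16)&(G[:,0]>40)&(G[:,0]<115)
y=b&(rgb[:,0]-rgb[:,2]>90)&(rgb[:,0]>160)&(G[:,1]>2); print("ptr",y.sum(),np.percentile(G[y],[3,50,97],axis=0).round(1))
t=y&(G[:,2]>np.percentile(G[y][:,2],97)-1.5);print("ptr top",G[t].min(0),G[t].max(0))
g=b&(rgb.min(1)>130)&(np.ptp(rgb,axis=1)<40)&(G[:,2]>25); print("rider",g.sum(),np.percentile(G[g],[3,50,97],axis=0).round(1))
p=(G[:,2]>40)&(G[:,2]<48)&(abs(G[:,0])<7)&(abs(G[:,1])<32); print("plate",p.sum(),np.median(G[p],axis=0) if p.any() else "")
E
```

```text
time: 17.23
position: [0.5654, 0.0243, 0.0257]
tcp_rot: [0.992, 0.126, -0.0, -0.0]
ft_force: [-1.6, 4.9, 1.6]
grip_width: 0.0121
grasp_force: 25.0
TCP gauge x,y 199.1543934270226 -1.299433251656441 z 0.02571153278922297 fx -5.129792557338416
ptr 271 [[67.5  6.7 -1. ]
 [76.2 10.9 27.7]
 [98.5 16.  29. ]]
ptr top [70.98633607  5.95039317 27.49742135] [81.55390137 15.57749126 29.4419883 ]
rider 203 [[72.  -7.9 27.6]
 [74.2 -1.9 28.8]
 [76.3  3.7 29.9]]
plate 0
```

View pics/p2.png

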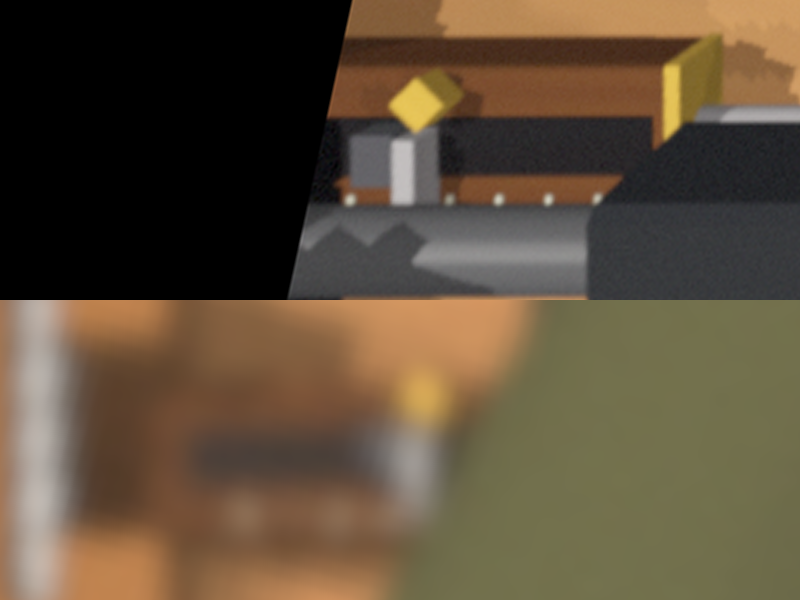

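Rider top is centred at column 403 with the pointer tip at 417. By depth that is 74.2 against 76.3 mm, so draw about 2 mm more.

```bash
python3 -m pendant '[{"dx":0.004,"dy":-0.015,"dz":0,"ax":0,"ay":0,"az":0,"grip":0.95},{"dx":0.007,"dy":-0.027,"dz":0,"ax":0,"ay":0,"az":0,"grip":0.95},{"dx":0.007,"dy":-0.027,"dz":0,"ax":0,"ay":0,"az":0,"grip":0.95},{"dx":0.007,"dy":-0.027,"dz":0,"ax":0,"ay":0,"az":0,"grip":0.95},{"dx":0.007,"dy":-0.027,"dz":0,"ax":0,"ay":0,"az":0,"grip":0.95},{"dx":0.007,"dy":-0.027,"dz":0,"ax":0,"ay":0,"az":0,"grip":0.95}]'
python3 pull.py p3
python3 - <<'E'
from h import *
c=load("wrist");s=cloud(c).reshape(-1,3);S=np.array([.5177,.2177]); a=np.radians(-75.76); X=np.array([np.cos(a),np.sin(a)]);Y=np.array([-X[1],X[0]])
G=np.c_[(s[:,:2]-S)@X,(s[:,:2]-S)@Y,s[:,2]]*1e3; rgb=c["rgb"].reshape(-1,3).astype(int)
b=(abs(G[:,1])<16)&(G[:,0]>40)&(G[:,0]<115)
y=b&(rgb[:,0]-rgb[:,2]>90)&(rgb[:,0]>160)&(G[:,1]>2)
t=y&(abs(G[:,2]-28.4)<1.2)&(G[:,0]<90);print("ptr top",G[t].min(0),G[t].max(0))
g=b&(rgb.min(1)>130)&(np.ptp(rgb,axis=1)<40)&(G[:,2]>25); print("rider",g.sum(),np.percentile(G[g],[3,50,97],axis=0).round(1))
E
```

```text
time: 17.83
position: [0.5659, 0.0227, 0.0257]
tcp_rot: [0.992, 0.126, -0.0, -0.001]
ft_force: [-1.8, 6.2, 1.3]
grip_width: 0.0118
grasp_force: 25.0
TCP gauge x,y 200.85691296429695 -1.2967655335994692 z 0.02567730513818893 fx -6.482112004237577
ptr top [71.53326654  5.69582429 27.20394814] [81.60434449 15.66911878 29.29167685]
rider 207 [[73.6 -8.  27.7]
 [75.7 -2.1 28.8]
 [78.1  3.7 29.9]]
```

Rider is at 75.8 and the pointer at 76.5, so they're level within 1 mm. Hold briefly, then ease back.

```bash
python3 -m pendant '[{"dx":0,"dy":0,"dz":0,"ax":0,"ay":0,"az":0,"grip":0.95},{"dx":0,"dy":0,"dz":0,"ax":0,"ay":0,"az":0,"grip":0.95},{"dx":0,"dy":0,"dz":0,"ax":0,"ay":0,"az":0,"grip":0.95},{"dx":-0.012,"dy":0.048,"dz":0,"ax":0,"ay":0,"az":0,"grip":0.95},{"dx":-0.024,"dy":0.097,"dz":0,"ax":0,"ay":0,"az":0,"grip":0.95},{"dx":-0.037,"dy":0.145,"dz":0,"ax":0,"ay":0,"az":0,"grip":0.95},{"dx":-0.049,"dy":0.194,"dz":0,"ax":0,"ay":0,"az":0,"grip":0.95},{"dx":-0.061,"dy":0.242,"dz":0,"ax":0,"ay":0,"az":0,"grip":0.95}]'
python3 -m pendant '[{"dx":-0.012,"dy":0.048,"dz":0,"ax":0,"ay":0,"az":0,"grip":0.95},{"dx":-0.024,"dy":0.097,"dz":0,"ax":0,"ay":0,"az":0,"grip":0.95},{"dx":-0.037,"dy":0.145,"dz":0,"ax":0,"ay":0,"az":0,"grip":0.95},{"dx":-0.046,"dy":0.18,"dz":0,"ax":0,"ay":0,"az":0,"grip":0.95},{"dx":-0.055,"dy":0.218,"dz":0,"ax":0,"ay":0,"az":0,"grip":0.95},{"dx":-0.055,"dy":0.218,"dz":0,"ax":0,"ay":0,"az":0,"grip":0.95},{"dx":-0.055,"dy":0.218,"dz":0,"ax":0,"ay":0,"az":0,"grip":0.95},{"dx":-0.055,"dy":0.218,"dz":0,"ax":0,"ay":0,"az":0,"grip":0.95}]'
python3 pull.py p4
```

```text
time: 18.6
position: [0.5611, 0.041, 0.0257]
tcp_rot: [0.992, 0.125, -0.0, 0.0]
ft_force: [-2.6, 2.8, 1.2]
grip_width: 0.0119
grasp_force: 25.0
time: 19.27
position: [0.5569, 0.0579, 0.0257]
tcp_rot: [0.992, 0.125, -0.0, 0.0]
ft_force: [-2.1, 2.4, 0.9]
grip_width: 0.0116
grasp_force: 25.0
TCP gauge x,y 164.47978122122942 -1.339792400222225 z 0.02574156161005509 fx -2.8372941939525873
```

```bash
python3 -m pendant '[{"dx":-0.003,"dy":0.014,"dz":0,"ax":0,"ay":0,"az":0,"grip":0.95},{"dx":-0.003,"dy":0.014,"dz":0,"ax":0,"ay":0,"az":0,"grip":0.95},{"dx":-0.003,"dy":0.014,"dz":0,"ax":0,"ay":0,"az":0,"grip":0.95},{"dx":-0.003,"dy":0.014,"dz":0,"ax":0,"ay":0,"az":0,"grip":0.95}]'
python3 -m pendant '[{"dx":0,"dy":0,"dz":0,"ax":0,"ay":0,"az":0,"grip":0.5},{"dx":0,"dy":0,"dz":0,"ax":0,"ay":0,"az":0,"grip":0.5},{"dx":0,"dy":0,"dz":0,"ax":0,"ay":0,"az":0,"grip":0.5},{"dx":0,"dy":0,"dz":0,"ax":0,"ay":0,"az":0,"grip":0.5},{"dx":0,"dy":0,"dz":0,"ax":0,"ay":0,"az":0,"grip":0.5}]'
python3 -m pendant '[{"dx":0,"dy":0,"dz":0.2,"ax":0,"ay":0,"az":0,"grip":0.5},{"dx":0,"dy":0,"dz":0.5,"ax":0,"ay":0,"az":0,"grip":0.5},{"dx":0,"dy":0,"dz":1,"ax":0,"ay":0,"az":0,"grip":0.5},{"dx":0,"dy":0,"dz":1,"ax":0,"ay":0,"az":0,"grip":0.5},{"dx":0,"dy":0,"dz":1,"ax":0,"ay":0,"az":0,"grip":0.5}]'
python3 -m pendant '[{"dx":0,"dy":0.3,"dz":1,"ax":0,"ay":0,"az":0.25,"grip":0.5},{"dx":0,"dy":0.3,"dz":1,"ax":0,"ay":0,"az":0.25,"grip":0.5},{"dx":0,"dy":0.3,"dz":1,"ax":0,"ay":0,"az":0.25,"grip":0.5},{"dx":0,"dy":0.3,"dz":1,"ax":0,"ay":0,"az":0.25,"grip":0.5},{"dx":0,"dy":0.3,"dz":1,"ax":0,"ay":0,"az":0.25,"grip":0.5},{"dx":0,"dy":0.3,"dz":1,"ax":0,"ay":0,"az":0.25,"grip":0.5},{"dx":0,"dy":0.3,"dz":1,"ax":0,"ay":0,"az":0.25,"grip":0.5}]'|sed -n 2p
python3 -m pendant '[{"dx":-0.1,"dy":0.15,"dz":0.8,"ax":0,"ay":0,"az":0.25,"grip":0},{"dx":-0.1,"dy":0.15,"dz":0.8,"ax":0,"ay":0,"az":0.25,"grip":0},{"dx":-0.1,"dy":0.15,"dz":0.8,"ax":0,"ay":0,"az":0.25,"grip":0},{"dx":-0.1,"dy":0.15,"dz":0.8,"ax":0,"ay":0,"az":0.25,"grip":0},{"dx":-0.1,"dy":0.15,"dz":0.8,"ax":0,"ay":0,"az":0.25,"grip":0},{"dx":-0.1,"dy":0.15,"dz":0.8,"ax":0,"ay":0,"az":0.25,"grip":0},{"dx":-0.1,"dy":0.15,"dz":0.8,"ax":0,"ay":0,"az":0.25,"grip":0},{"dx":-0.1,"dy":0.15,"dz":0.8,"ax":0,"ay":0,"az":0.25,"grip":0}]'
python3 look.py r2
```

```text
time: 19.7
position: [0.5567, 0.0589, 0.0258]
tcp_rot: [0.992, 0.125, -0.0, 0.0]
ft_force: [-3.1, 1.2, 0.8]
grip_width: 0.0117
grasp_force: 25.0
time: 20.12
position: [0.5571, 0.0591, 0.0259]
tcp_rot: [0.992, 0.125, 0.0, 0.0]
ft_force: [0.7, 0.4, -0.5]
grip_width: 0.037
grasp_force: 0.0
time: 20.53
position: [0.559, 0.0595, 0.1084]
tcp_rot: [0.992, 0.125, 0.003, -0.0]
ft_force: [-0.2, -0.6, 0.1]
grip_width: 0.0435
grasp_force: 0.0
position: [0.5561, 0.0834, 0.1845]
time: 21.78
position: [0.5483, 0.0953, 0.2485]
tcp_rot: [0.613, 0.79, -0.001, -0.0]
ft_force: [0.1, 0.9, -0.0]
grip_width: 0.0843
grasp_force: 0.0
holder 4127 [-0.3 -0.2] [90.3 54.4] 89.44 z [44.8 46.5]
plate z [23.78956669 44.18342306 45.87652707]
tab 344 [1.634e+02 1.000e-01] [30.8 12.2] 89.77 z [57.5 59.2]
bar 2269 [77.6 -0.2] [94.1 31.7] 0.86 z [22.  23.7]
```

View pics/r2.png

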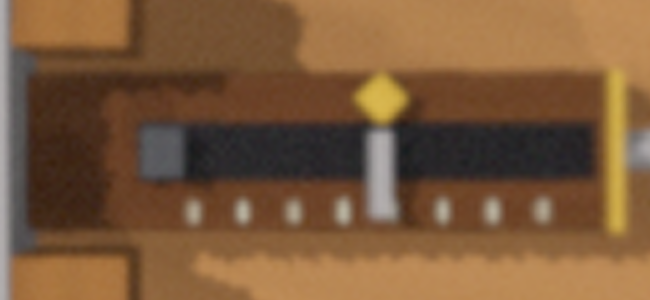

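The rider (column 381) is level with the pointer (column 382), and the slide is home. The gauge is seated, about 2 mm forward within its play, and the robot is clear. Handing in.

```bash
python3 -c "
from bench import manip
print(manip.close_job())"
```

```text
the job is handed in; nothing more can be done
None
```

I handed the job in, with no verdict returned: the gauge stands fully down in the holder (about 2 mm forward, within its play), its rider is level with the pointer to within about 0.5 mm, its slide is home, and no contact with the other things on the bench showed up.

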